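Bore check of a drill-guide bush

TASK

In this joinery, log and check a turned wooden guide bush: first turn the bush where it stands on its round pad until its blue-marked side faces the scanner window squarely, and let go of it. Then take the orange-handled bore probe out of its block and lower it upright into the bush's hole, never letting the probe touch the bush, until the tip is about half-way down the bore. Finish while still holding the probe there, still, upright and centred in the hole; leave the bush facing the scanner on its pad and the other things on the bench undisturbed.

Things in the scene. Friction and masses are not known exactly. Their poses are not given: they have to be found in the camera images.
- station: Fixed check station, a steel plate 235 x 110 mm, 10 mm thick. Origin at table level under the centre of its round pad; +x (level) points from the pad to the scanner; z up. The scanner is a red block 50 x 85 mm (x, y), its front face 110 mm from the pad's centre, its top 98 mm above the table.
- pad (a point): Centre of the top of the station's round black rubber pad (80 mm across, flush with the plate), 10 mm above the table; the bush stands here.
- scanner_window (a point): Centre of the scanner's dark window with a light-blue line, 108 mm from the pad's centre along the station's x, 58 mm above the table.
- bush: Turned beech guide bush, loose, about 0.2 kg: upright tube, 58 mm outside diameter, 80 mm tall, plain 28 mm bore right through. Origin at the centre of its underside, z up along the bore; +x points out through the blue mark. Starts standing on the pad, turned any way but at least 50 degrees from facing the scanner. Can be gripped across its outside at any yaw and turned in place.
- bush_mouth (a point): Centre of the bore's mouth at the bush's top face (80 mm above its underside).
- bush_mark (a point): Middle of the blue painted stripe (16 mm wide, full height, running over onto the top face) on the bush's side, 29 mm from its axis.
- probe_block: Fixed green block 70 x 70 mm, 100 mm tall, with a vertical through hole 18 mm across in its middle where the probe hangs. Origin at the centre of its underside.
- probe: Bore probe, loose, about 0.12 kg, 148 mm long: from below, a steel rod 10 mm in diameter, 90 mm long; a brass collar 32 mm across, 6 mm thick; a round orange handle 26 mm in diameter, 52 mm tall. Origin at the rod's lower tip, z up along it. Starts upright, rod in the block's hole, collar resting on the block's top. Can be gripped at any yaw.
- probe_tip (a point): Lower end of the probe's rod.
- probe_grip (a point): On the probe's axis in its handle, 126 mm above the tip: where to grip.
- glue: Bystander: white glue bottle, 56 mm across, 130 mm tall; origin under its centre.
- hammer: Bystander: hammer lying flat; origin under its middle.
- frame: Bystander: light wooden picture frame 200 x 150 x 18 mm lying flat; origin under its centre.
- strip_a: Bystander: wooden strip 20 x 200 x 14 mm; origin under its centre.
- strip_b: Bystander: wooden strip 20 x 180 x 14 mm; origin under its centre.
- tin: Bystander: closed tin 60 mm across, 60 mm tall; origin under its centre.
- offcut: Bystander: wooden offcut 90 x 45 x 30 mm; origin under its centre.
Mind the look-alikes: they are no part of the job. Of the things shaped like the bush, the beech one is meant. What is meant by the probe is not turquoise, and is the smaller of those in its own colour.

How it is judged:
By the outcome, as a careful person would: the job done as asked, in the order asked, and still so for the second after the job is handed in, while the arm keeps its last pose, push and grip.
It also fails if it takes over 58 s, if anything falls off the work surface, if the arm or the gripper's body presses on something with over 40 N, if the wrist force passes 120 N, or if a joint passes its speed limit or range.

ROBOT

A 6-joint arm with a two-finger parallel gripper is mounted at the origin on the work surface. World frame = base frame: x ahead of the robot, y to its left, z up, the work surface at z = 0. Lengths are in m, angles in rad, forces in N, time in s.
With the tool pointing down it reaches from about 0.375 to 0.9 m from the base axis. Payload 3.1 kg.
Tool frame: the origin (TCP) lies midway between the tips of the shut fingers; the grasp point (between the pads) lies 19 mm behind it; z points along the fingers, y is the line along which they close (so a half turn about z gives the same grasp; the last joint's range is limited). The gripper opens to 87 mm and grips with 3 to 60 N. Pads are 19 mm wide; open, the fingers measure 117 mm over their backs; the gripper's body (75 mm by 190 mm) begins 51 mm behind the grasp point.
Start: joints at [-1.456, 0.527, 1.433, -0, 1.181, -0.178], TCP at [0.18, -0.598, 0.223] pointing down, gripper open.
Joint ranges: [-3.08, 3.08], [-0.75, 2.2], [0.22, 2.44], [-1.43, 4.57], [0, 2.65], [-2.85, 2.85]. Speed limits (rad/s): [2.79, 2.79, 3.14, 3.14, 3.14, 3.14].

INTERFACE

Orientations are given as a unit quaternion [x, y, z, w].
In Python, from rig import status, imaging, order gives the robot as it stands.
- The arm moves only by the tool arm_command, never from a script. Its argument "deltas" is one flat list of numbers, 5 for each row, row after row: the opening, from -1 (shut) to 1 (fully open), so that 0 is half open, then the shift along the tool's x, y, z in m, then the turn about the tool's z in rad. In form: [gripper, tx, ty, tz, roll, gripper, tx, ty, tz, roll, ...]. A call has 1 to 12 rows; each row shifts and turns the commanded pose from where the row before left it, along the tool's axes as they then stand; what a row does not reach is not made up. A row lasts 1/8 s, in which the tool goes at most 62.5 mm and 10.7 degrees, less where a joint would pass 70% of its speed; a pose out of reach is approached as far as the arm can. A call with a gripper value outside its range is refused whole. The fingers move at their own pace and stop on an object; "newtons" is the grip in N (left out, the last holds). Time passes only in rows, so rows that do not move let the fingers close. It gives the time, the measured TCP pose, the force, the opening and the grip force at its end, in the units of the state.
- status.get_obs(): the state, without advancing time (a new reading comes with each control period).
- imaging.camera(name): name is "scene" or "top" or "wrist"; returns (picture, depth): 400x640x3 uint8, red, green, blue; 400x640 float32, m along the optical axis (not along the pixel's ray), 0 where there is no reading.
- imaging.camera_params(name): a dict with "intrinsics" (3x3 intrinsics, pixels), "k1" (the pictures are not rectified: a ray, as slopes to the right and down, at radius r is drawn at 1 + k1 r^2 times it, then the intrinsics apply), "camera_from_world" (4x4, takes a point from world to camera coordinates). Camera axes: x right, y up, looking along -z (the intrinsics and any distortion apply to the point x, -y, -z); pixel columns grow to the right and rows downward; lengths in m; the calibration is good to about 2 mm. A picture is of the moment at which its call begins: read the wrist's pose just before it. camera_params takes no time and is no camera call; for the wrist camera it gives the pose at the moment of the call.
- order.hand_in(): hands the job in; it is judged then, once.
The state is a dict: "time": time; "q": joint angles; "joint_velocities": joint speeds; "joint_torque": joint torques, N m; "position": TCP position; "tool_rot": TCP orientation; "ft_force": force on the tool from outside, world axes, zero at the start; "moment": the same for the moment, N m; "grip_width": finger opening in m; "grip_force": force on a finger pad.
Only numpy, scipy, OpenCV 4.12 (cv2) and the standard library are available. Lean on these libraries where they do the work, as an engineer would, in place of code of your own. Each camera call takes 0.05 s, during which the arm holds its last target. There are 200 camera calls.

## Working session

There is one attempt and no reset: what is moved stays moved. The work goes in short steps, Python scripts to look and compute and a tool call to move; the robot and the scene stay as the last step left them, time stands still between calls to the robot, and variables do not carry over. Pictures are saved under pics/ and viewed, at most 10 in all, crops included, and the job is handed in when it is done.

Besides the shell and the picture viewer there is one more tool, called after ">>>" as name(argument=value, ...) on one line, values as JSON. arm_command: Moves the arm, as the interface text tells. Its arguments: {"type":"object","properties":{"deltas":{"type":"array"},"newtons":{"type":"number"}},"required":["deltas"]}

```bash
mkdir -p pics
cat > h.py <<'E'
import numpy as np, cv2
from rig import status, imaging, order
def grab(n):
    p=imaging.camera_params(n); im,d=imaging.camera(n); return im,d,p
def rays(px,p):
    K=np.array(p["intrinsics"]);k=p["k1"]
    px=np.atleast_2d(px).astype(float)
    xd=np.c_[(px[:,0]-K[0,2])/K[0,0],(px[:,1]-K[1,2])/K[1,1]]
    x=xd.copy()
    for _ in range(20): x=xd/(1+k*(x**2).sum(1,keepdims=True))
    T=np.linalg.inv(np.array(p["camera_from_world"]))
    d=np.c_[x[:,0],-x[:,1],-np.ones(len(x))]@T[:3,:3].T
    return T[:3,3],d
def onz(px,p,z):
    o,d=rays(px,p); return o+d*((z-o[2])/d[:,2])[:,None]
def pts(d,p):
    v,u=np.mgrid[:d.shape[0],:d.shape[1]]
    o,r=rays(np.c_[u.ravel(),v.ravel()],p)
    return (o+r*d.ravel()[:,None]).reshape(*d.shape,3)
def save(n,im): cv2.imwrite("pics/"+n+".png",im[:,:,::-1])
E
python3 - <<'E'
from h import *
o=status.get_obs(); print(o["time"],o["position"],o["tool_rot"],o["grip_width"])
for n in("scene","top"):
    im,d,p=grab(n); save(n+"0",im); np.savez("pics/"+n+"0.npz",im=im,d=d,K=p["intrinsics"],k1=p["k1"],T=p["camera_from_world"])
E
```

```text
0.0 [ 0.18034373 -0.59765609  0.22157124] [ 9.89301864e-01  1.45878831e-01  4.06862202e-05 -1.08916464e-03] 0.08695720877799815
```

View pics/top0.png

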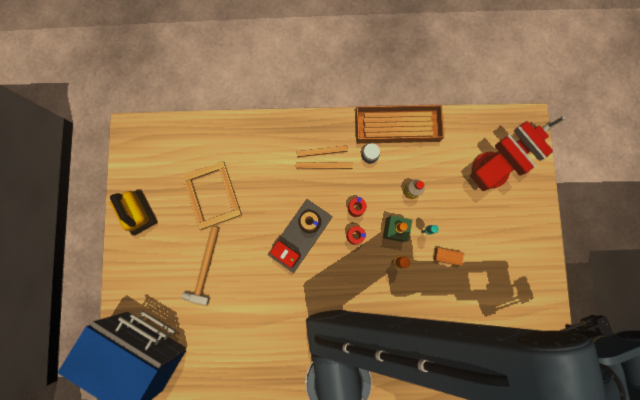

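View pics/scene0.png

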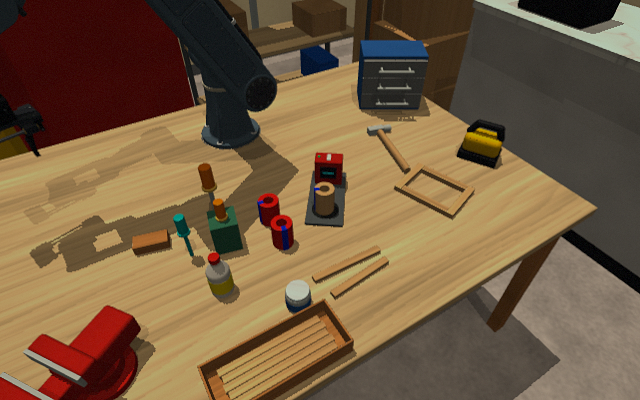

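The top view shows the bushes: beech (310,220) on the station's pad, plus two red ones at (357,206) and (356,235). The probes are orange (401,228) in the green block, orange (403,262) standing free, and turquoise (432,229). The beech bush and the block's orange probe fit. I'll confirm that in one enlarged crop and measure.

```bash
cat > m.py <<'E'
from h import *
out=[]
z=np.load("pics/scene0.npz"); im=z["im"]
c=cv2.resize(im[150:270,160:360],None,fx=4,fy=4,interpolation=cv2.INTER_CUBIC); save("crop1",c)
for n in("top","scene"):
    z=np.load(f"pics/{n}0.npz"); im=z["im"];p=dict(intrinsics=z["K"],k1=z["k1"],camera_from_world=z["T"])
    P=pts(z["d"],p); hsv=cv2.cvtColor(im,cv2.COLOR_RGB2HSV); H,S,V=cv2.split(hsv)
    for nm,m in dict(blue=(H>108)&(H<130)&(S>120)&(V>70),orange=(H>=5)&(H<16)&(S>190)&(V>90),red=((H<4)|(H>175))&(S>190)&(V>90),green=(H>60)&(H<88)&(S>80)&(V>30),turq=(H>=84)&(H<98)&(S>150)&(V>90)).items():
        k,l,st,ce=cv2.connectedComponentsWithStats(m.astype(np.uint8))
        for i in range(1,k):
            if st[i,4]<12: continue
            q=P[l==i]; 
            if abs(np.median(q[:,1]))>.9 or not -.02<np.median(q[:,2])<.3: continue
            t=np.percentile(q[:,2],95); top=q[q[:,2]>t-.006]
            print(n,nm,ce[i].round(),st[i,4],"med",np.median(q,0).round(3),"ztop",t.round(3),"topmid",((top.min(0)+top.max(0))/2).round(3),"ext",(top.max(0)-top.min(0)).round(3))
E
python3 m.py
```

```text
top blue [315. 223.] 16 med [0.522 0.059 0.091] ztop 0.096 topmid [0.523 0.061 0.093] ext [0.01  0.013 0.006]
top blue [363. 235.] 13 med [ 0.479 -0.093  0.082] ztop 0.085 topmid [ 0.479 -0.093  0.083] ext [0.007 0.013 0.008]
top orange [365. 127.] 207 med [ 0.866 -0.11   0.009] ztop 0.054 topmid [ 0.866 -0.162  0.052] ext [0.112 0.14  0.008]
top orange [431. 128.] 204 med [ 0.849 -0.373  0.009] ztop 0.053 topmid [ 0.831 -0.32   0.052] ext [0.041 0.135 0.01 ]
top orange [482. 159.] 105 med [ 0.742 -0.525  0.022] ztop 0.025 topmid [ 0.734 -0.537  0.024] ext [0.057 0.076 0.01 ]
top orange [506. 178.] 16 med [ 0.666 -0.607  0.021] ztop 0.11 topmid [ 0.671 -0.579  0.11 ] ext [0.003 0.004 0.001]
top orange [354. 214.] 14 med [ 0.548 -0.072  0.057] ztop 0.07 topmid [ 0.555 -0.061  0.068] ext [0.011 0.012 0.006]
top orange [402. 226.] 36 med [ 0.501 -0.204  0.157] ztop 0.162 topmid [ 0.498 -0.208  0.16 ] ext [0.021 0.02  0.007]
top orange [449. 256.] 340 med [ 0.403 -0.385  0.031] ztop 0.036 topmid [ 0.403 -0.197  0.667] ext [0.055 0.466 1.274]
top orange [404. 262.] 102 med [ 0.392 -0.2   
[... 2399 characters left out ...]
13. 392.] 478 med [ 0.751 -0.658  0.154] ztop 0.156 topmid [ 0.97  -0.514  0.493] ext [0.52  0.323 0.687]
scene red [ 54. 388.] 449 med [ 0.745 -0.616  0.101] ztop 0.104 topmid [ 0.743 -0.617  0.101] ext [0.05  0.049 0.007]
scene green [225. 231.] 932 med [ 0.529 -0.214  0.082] ztop 0.099 topmid [ 0.845 -0.26   0.465] ext [0.77  0.186 0.743]
scene green [181. 225.] 229 med [ 0.499 -0.306  0.123] ztop 0.147 topmid [ 0.854 -0.323  0.489] ext [0.752 0.059 0.695]
scene green [189. 246.] 36 med [ 0.493 -0.305  0.039] ztop 0.067 topmid [ 0.495 -0.305  0.067] ext [0.004 0.004 0.002]
scene turq [178. 217.] 59 med [ 0.491 -0.306  0.146] ztop 0.148 topmid [ 0.49  -0.305  0.146] ext [0.024 0.023 0.006]
```

View pics/crop1.png

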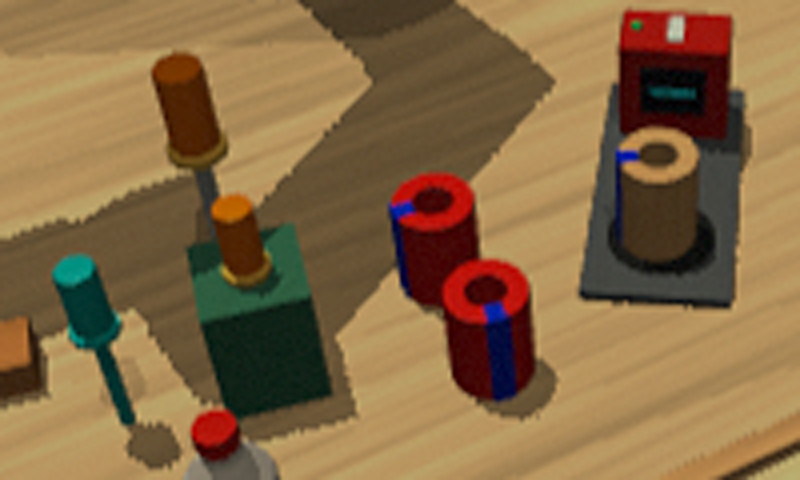

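The crop confirms the beech bush on the station's pad (crop 655,195). The probe is the small orange one in the green block (crop 240,240). The larger orange probe (190,110), the turquoise one and the red bushes are decoys. I'll move above the bush.

>>> arm_command(deltas=[1,0,0,-0.06,0,1,0,0,-0.06,0,1,0.038,-0.039,0,0,1,0.038,-0.039,0,0,1,0.038,-0.039,0,0,1,0.038,-0.039,0,0,1,0.038,-0.039,0,0,1,0.038,-0.039,0,0,1,0.038,-0.039,0,0,1,0.038,-0.039,0,0,1,0.038,-0.039,0,0,1,0.038,-0.039,0,0])

```text
time: 1.6
position: [0.432, -0.1136, 0.3424]
tool_rot: [0.989, 0.146, -0.0, -0.0]
ft_force: [0.4, -0.5, 0.3]
grip_width: 0.0869
grip_force: 0.0
```

>>> arm_command(deltas=[1,0.038,-0.039,0,0,1,0.038,-0.039,0,0,1,0.038,-0.039,0,0,1,0.038,-0.039,0,0,1,0,0,0,-0.18,1,0,0,0,-0.18,1,0,0,0,-0.18,1,0,0,0,-0.18,1,0,0,0,-0.18,1,0,0,0,0,1,0,0,0,0])

```text
time: 2.98
position: [0.532, 0.078, 0.3423]
tool_rot: [0.828, 0.561, -0.0, -0.0]
ft_force: [-0.5, -0.7, 0.3]
grip_width: 0.0871
grip_force: 0.0
```

Run:
```python
from h import *
o=status.get_obs(); print(o["time"],o["position"],o["tool_rot"],o["q"],o["ft_force"])
for n in("wrist","top"):
    im,d,p=grab(n); save(n+"1",im); np.savez("pics/"+n+"1.npz",im=im,d=d,K=p["intrinsics"],k1=p["k1"],T=p["camera_from_world"])
    print(np.linalg.inv(p["camera_from_world"]).round(3))
```

```text
2.975 [0.53202316 0.07796195 0.34231893] [ 8.28092667e-01  5.60591175e-01 -1.96288289e-04 -1.73160343e-04] [-6.24447079e-02  2.85448713e-01  1.48806685e+00  3.48890482e-05
  1.36859947e+00  3.18145502e-01] [-0.47206836 -0.73769744  0.27468154]
[[ 0.929  0.357  0.099  0.559]
 [-0.37   0.895  0.249  0.146]
 [ 0.    -0.268  0.963  0.504]
 [ 0.     0.     0.     1.   ]]
[[-0.027  0.99  -0.136  0.418]
 [-1.    -0.026  0.011  0.036]
 [ 0.008  0.136  0.991  1.304]
 [ 0.     0.     0.     1.   ]]
```

View pics/wrist1.png

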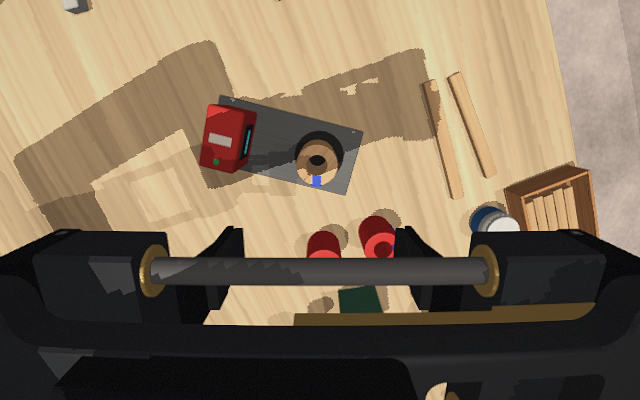

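The wrist view shows the scanner at (228,138), the bush mouth at (317,160) and its blue mark at (316,181). The plate's corners are visible.

```bash
cat > st.py <<'E'
from h import *
import sys
def fit(xy):
    A=np.c_[2*xy,np.ones(len(xy))]; s=np.linalg.lstsq(A,(xy**2).sum(1),rcond=None)[0]; return s[:2],np.sqrt(s[2]+s[:2]@s[:2])
def measure(f):
    z=np.load(f); im=z["im"];p=dict(intrinsics=z["K"],k1=z["k1"],camera_from_world=z["T"])
    P=pts(z["d"],p); H,S,V=cv2.split(cv2.cvtColor(im,cv2.COLOR_RGB2HSV))
    near=np.hypot(P[...,0]-.53,P[...,1]-.08)<.06
    top=near&(P[...,2]>.083)&(P[...,2]<.1)
    cs,_=cv2.findContours(top.astype(np.uint8),cv2.RETR_CCOMP,cv2.CHAIN_APPROX_NONE)
    cs=sorted(cs,key=len)[::-1][:2]
    for c in cs:
        w=onz(cv2.convexHull(c)[:,0],p,.09)[:,:2]; print("circle",*[np.round(v,4) for v in fit(w)])
    C=fit(onz(cv2.convexHull(cs[0])[:,0],p,.09)[:,:2])[0]
    b=near&(H>108)&(H<130)&(S>100)&(V>60)&top
    v,u=np.nonzero(b); m=onz(np.c_[u,v],p,.09)[:,:2].mean(0)
    print("mark",m.round(4),len(u),"deg",np.degrees(np.arctan2(*(m-C)[::-1])).round(1))
    sc=(abs(P[...,2]-.098)<.008)&(np.hypot(P[...,0]-.427,P[...,1]-.161)<.07)&~top
    c=max(cv2.findContours(sc.astype(np.uint8),0,2)[0],key=cv2.contourArea)
    q=onz(c[:,0],p,.098)[:,:2].astype(np.float32); r=cv2.minAreaRect(q); print("scanner",r)
    d=np.array(r[0])-C; print("dir bush->scanner",np.degrees(np.arctan2(d[1],d[0])).round(1),np.hypot(*d).round(4))
    pl=(P[...,2]>.004)&(P[...,2]<.1)&(S<90)&(V<110)&(np.hypot(P[...,0]-.48,P[...,1]-.12)<.16)
    pl=pl|top|sc
    pl=cv2.morphologyEx(pl.astype(np.uint8),cv2.MORPH_OPEN,np.ones((3,3)))
    k,l,s,_=cv2.connectedComponentsWithStats(pl); i=1+s[1:,4].argmax()
    Q=P[(l==i)&(abs(P[...,2]-.01)<.005)][:,:2].astype(np.float32)
    print("plate",cv2.minAreaRect(Q))
for f in sys.argv[1:]: print(f); measure(f)
E
python3 st.py pics/wrist1.npz pics/top0.npz pics/scene0.npz
```

```text
pics/wrist1.npz
circle [0.5302 0.082 ] 0.0289
circle [0.5307 0.0829] 0.0145
mark [0.5219 0.0607] 92 deg -111.5
scanner ((0.4269741475582123, 0.16218477487564087), (0.08395776152610779, 0.05110529065132141), 53.18101501464844)
dir bush->scanner 142.2 0.1307
plate ((0.4882514476776123, 0.11697642505168915), (0.10965132713317871, 0.2335590273141861), 53.969058990478516)
pics/top0.npz
circle [0.5307 0.0801] 0.0287
circle [0.5303 0.0806] 0.0161
mark [0.5226 0.0598] 17 deg -112.0
scanner ((0.42544448375701904, 0.16105179488658905), (0.08473450690507889, 0.04982950910925865), 53.867149353027344)
dir bush->scanner 142.4 0.1328
plate ((0.4942970275878906, 0.11129531264305115), (0.1066882535815239, 0.13101820647716522), 53.274471282958984)
pics/scene0.npz
circle [0.5369 0.0794] 0.0294
circle [0.5368 0.0798] 0.0151
mark [0.5242 0.0611] 15 deg -124.7
scanner ((0.43412548303604126, 0.1593283712863922), (0.08273844420909882, 0.05385828763246536), 58.70960235595703)
dir bush->scanner 142.1 0.1302
plate ((0.4921870529651642, 0.11542227864265442), (0.10900330543518066, 0.23285658657550812), 53.911190032958984)
```

>>> arm_command(deltas=[1,0.0034,-0.003,0.03,0,1,0,0,0.05,0,1,0,0,0.05,0,1,0,0,0.05,0,1,0,0,0.04,0,1,0,0,0.03,0,1,0,0,0.02,0,1,0,0,0.019,0,1,0,0,0,0,1,0,0,0,0])

```text
time: 4.32
position: [0.5312, 0.0822, 0.0541]
tool_rot: [0.828, 0.561, 0.0, 0.0]
ft_force: [-0.1, 0.5, 0.2]
grip_width: 0.0869
grip_force: 0.0
```

>>> arm_command(deltas=[0.45,0,0,0,0,0.4,0,0,0,0,0.3,0,0,0,0,0.2,0,0,0,0,0.1,0,0,0,0,0,0,0,0,0,0,0,0,0,0,0,0,0,0,0], newtons=12)

```text
time: 5.32
position: [0.5306, 0.0822, 0.0538]
tool_rot: [0.827, 0.562, 0.0, -0.0]
ft_force: [-0.9, -0.5, 5.8]
grip_width: 0.0587
grip_force: 12.0
```

>>> arm_command(deltas=[0,0,0,0,0.08,0,0,0,0,0.16,0,0,0,0,0.16,0,0,0,0,0.16,0,0,0,0,0.16,0,0,0,0,0.16,0,0,0,0,0.16,0,0,0,0,0.16,0,0,0,0,0.16,0,0,0,0,0.16,0,0,0,0,0.16,0,0,0,0,0.15])

```text
time: 6.82
position: [0.5314, 0.0821, 0.0538]
tool_rot: [0.949, -0.315, 0.001, -0.0]
ft_force: [-0.3, -0.4, 4.1]
grip_width: 0.0586
grip_force: 12.0
```

>>> arm_command(deltas=[0,0,0,0,0,0,0,0,0,0,0,0,0,0,0,0,0,0,0,0])

```text
time: 7.32
position: [0.5314, 0.0821, 0.0538]
tool_rot: [0.95, -0.313, 0.001, -0.0]
ft_force: [0.2, 0.2, 5.4]
grip_width: 0.0585
grip_force: 12.0
```

```bash
python3 - <<'E'
from h import *
o=status.get_obs(); print(o["time"],o["position"],o["tool_rot"],o["q"],o["ft_force"])
for n in("wrist","top","scene"):
    im,d,p=grab(n); save(n+"2",im); np.savez("pics/"+n+"2.npz",im=im,d=d,K=p["intrinsics"],k1=p["k1"],T=p["camera_from_world"])
E
python3 - <<'E'
import cv2
a=cv2.imread("pics/scene2.png")[140:240,260:400]; b=cv2.imread("pics/wrist2.png")
cv2.imwrite("pics/c2.png",cv2.vconcat([cv2.resize(a,(420,300)),cv2.resize(b,(420,262))]))
E
```

```text
7.325 [0.53139366 0.08208019 0.05381501] [ 9.49881006e-01 -3.12610634e-01  8.00734912e-04 -1.56012181e-04] [-5.46135708e-02  6.71281694e-01  1.78414752e+00 -1.82795842e-04
  6.84535959e-01  2.15220484e+00] [0.2134106  0.23962959 5.40531465]
```

View pics/c2.png

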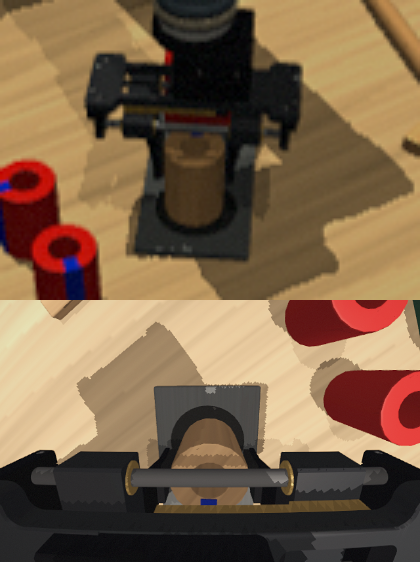

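The bush's mark now points away from the scene camera, towards the scanner. I'll release, rise and check.

>>> arm_command(deltas=[0.2,0,0,0,0,0.6,0,0,0,0,1,0,0,0,0,1,0,0,0,0,1,0,0,-0.01,0,1,0,0,-0.03,0,1,0,0,-0.05,0,1,0,0,-0.06,0,1,0,0,-0.06,0,1,0,0,-0.06,0,1,0,0,-0.02,0,1,0,0,0,0])

```text
time: 8.98
position: [0.5313, 0.0823, 0.346]
tool_rot: [0.95, -0.313, 0.003, -0.001]
ft_force: [-0.3, -1.1, -0.2]
grip_width: 0.0868
grip_force: 0.0
```

```bash
python3 - <<'E'
from h import *
o=status.get_obs(); print(o["time"],o["position"],o["tool_rot"])
for n in("wrist","top"):
    im,d,p=grab(n); save(n+"3",im); np.savez("pics/"+n+"3.npz",im=im,d=d,K=p["intrinsics"],k1=p["k1"],T=p["camera_from_world"])
E
python3 st.py pics/wrist3.npz; python3 st.py pics/top3.npz 2>&1 | tail -6
```

```text
8.975 [0.53126832 0.08225226 0.34604446] [ 9.49704924e-01 -3.13135146e-01  2.54217107e-03 -6.88790422e-04]
pics/wrist3.npz
circle [0.5315 0.0826] 0.0289
circle [0.5322 0.0823] 0.0144
mark [0.5134 0.0969] 87 deg 141.7
scanner ((0.4371735751628876, 0.1543143093585968), (0.08289594948291779, 0.02724493108689785), 53.64851379394531)
dir bush->scanner 142.7 0.1185
plate ((0.49072152376174927, 0.11750902235507965), (0.10845604538917542, 0.2329098880290985), 55.22611618041992)
circle [0.5351 0.0623] 0.0131
circle [0.5176 0.0897] 0.0147
mark [0.511  0.0973] 10 deg 124.6
scanner ((0.44226765632629395, 0.15633676946163177), (0.08600592613220215, 0.04737578332424164), 88.4706802368164)
dir bush->scanner 134.6 0.1321
plate ((0.47992390394210815, 0.1216585710644722), (0.10806291550397873, 0.08301792293787003), 51.547706604003906)
```

View pics/wrist3.png

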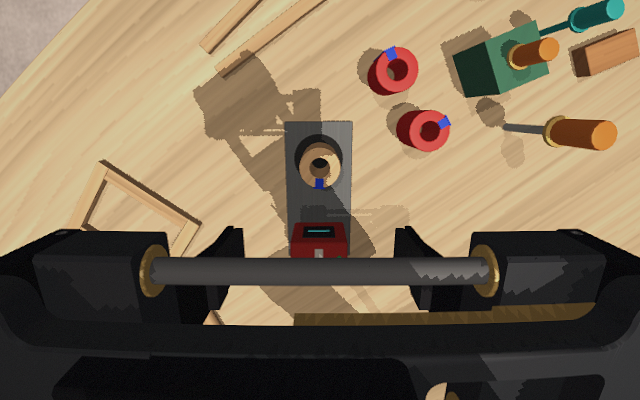

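The wrist view shows the mark (319,184) below the bore (320,165), in line with the scanner window (319,232). I'll fit the plate edges for a finer angle and localise the probe from the same picture.

```bash
cat > an.py <<'E'
from h import *
for f in("pics/wrist1.npz","pics/wrist3.npz"):
    z=np.load(f); im=z["im"];p=dict(intrinsics=z["K"],k1=z["k1"],camera_from_world=z["T"]); P=pts(z["d"],p)
    H,S,V=cv2.split(cv2.cvtColor(im,cv2.COLOR_RGB2HSV))
    a0=np.radians(143.7); 
    for a in (a0,)*1:
        m=((P[...,2]>.003)&(P[...,2]<.016)&(np.hypot(P[...,0]-.49,P[...,1]-.115)<.14)).astype(np.uint8)
        c=max(cv2.findContours(m,0,1)[0],key=cv2.contourArea)[:,0]
        w=onz(c,p,.01)[:,:2]-[.531,.0825]
        s=w@[np.cos(a),np.sin(a)]; t=w@[-np.sin(a),np.cos(a)]
        for sg in(1,-1):
            k=(abs(sg*t-.055)<.005)&(abs(s)<.09)
            if k.sum()>10:
                q=np.polyfit(s[k],t[k],1); r=abs(np.polyval(q,s[k])-t[k])<.0015; q=np.polyfit(s[k][r],t[k][r],1)
                print(f,"edge",sg,r.sum(),"deg",(143.7+np.degrees(np.arctan(q[0]))).round(2),"off",q[1].round(4))
    # probe handle top via orange & depth
    o=(H>=3)&(H<20)&(S>150)&(V>60)&(P[...,2]>.14)&(P[...,2]<.17)&(np.hypot(P[...,0]-.499,P[...,1]+.205)<.05)
    if o.sum()>20:
        T=o&(P[...,2]>.153); v,u=np.nonzero(T); w=onz(np.c_[u,v],p,.158)[:,:2]; print("probe top",cv2.minEnclosingCircle(w.astype(np.float32)),w.mean(0),len(u))
E
python3 an.py
```

```text
pics/wrist1.npz edge 1 87 deg 143.95 off 0.0515
pics/wrist1.npz edge -1 92 deg 143.86 off -0.057
pics/wrist3.npz edge 1 91 deg 144.02 off 0.0513
pics/wrist3.npz edge -1 92 deg 143.94 off -0.0567
probe top ((0.5000869631767273, -0.2055557817220688), 0.014111160300672054) [ 0.49944949 -0.20569506] 435
```

The station axis is at 143.9° and the mark at about 142–143.9°, so it's square within measurement error. Next is the probe.

>>> arm_command(deltas=[1,0,0,0,-0.159,1,0,0,0,-0.159,1,0,0,0,-0.159,1,0,0,0,-0.159,1,-0.0053,0.048,0,0,1,-0.0053,0.048,0,0,1,-0.0053,0.048,0,0,1,-0.0053,0.048,0,0,1,-0.0053,0.048,0,0,1,-0.0053,0.048,0,0,1,0,0,0,0,1,0,0,0,0])

```text
time: 10.58
position: [0.4977, -0.2049, 0.3418]
tool_rot: [1.0, -0.001, -0.002, -0.001]
ft_force: [-0.2, 0.7, 0.5]
grip_width: 0.0868
grip_force: 0.0
```

```bash
python3 - <<'E'
from h import *
o=status.get_obs(); print(o["time"],o["position"],o["tool_rot"])
for n in("wrist",):
    im,d,p=grab(n); save(n+"4",im); np.savez("pics/"+n+"4.npz",im=im,d=d,K=p["intrinsics"],k1=p["k1"],T=p["camera_from_world"])
E
sed -i 's#"pics/wrist3.npz"#"pics/wrist4.npz"#' an.py; python3 an.py | grep probe
```

```text
10.575 [ 0.49766545 -0.20493045  0.34179965] [ 9.99997290e-01 -8.85113059e-04 -1.58159919e-03 -1.46102473e-03]
probe top ((0.4990030527114868, -0.20804791152477264), 0.012788619846105576) [ 0.49923795 -0.20778901] 313
```

View pics/wrist4.png

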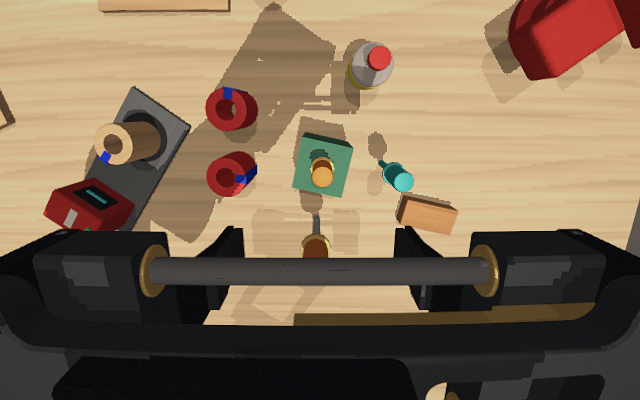

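The wrist view shows the wanted probe's handle at (322,175) in the green block, with the big one behind at (316,245). I'll descend and grip.

>>> arm_command(deltas=[1,0.0016,0.0024,0.02,0,1,0,0,0.045,0,1,0,0,0.045,0,1,0,0,0.04,0,1,0,0,0.035,0,1,0,0,0.025,0,1,0,0,0.015,0,1,0,0,0,0])

```text
time: 11.62
position: [0.4998, -0.2069, 0.1178]
tool_rot: [1.0, 0.0, -0.001, -0.001]
ft_force: [-0.0, 0.0, -0.2]
grip_width: 0.087
grip_force: 0.0
```

>>> arm_command(deltas=[0,0,0,0,0,-0.2,0,0,0,0,-0.3,0,0,0,0,-0.4,0,0,0,0,-0.5,0,0,0,0,-0.6,0,0,0,0,-0.7,0,0,0,0,-0.7,0,0,0,0,-0.7,0,0,0,0], newtons=20)

```text
time: 12.75
position: [0.5001, -0.2082, 0.1185]
tool_rot: [1.0, -0.001, -0.0, 0.0]
ft_force: [0.3, -0.6, -0.3]
grip_width: 0.0256
grip_force: 20.0
```

>>> arm_command(deltas=[-0.7,0,0,-0.01,0,-0.7,0,0,-0.02,0,-0.7,0,0,-0.03,0,-0.7,0,0,-0.03,0,-0.7,0,0,-0.03,0,-0.7,0,0,-0.02,0,-0.7,0,0,-0.01,0,-0.7,0,0,0,0])

```text
time: 13.75
position: [0.5002, -0.2082, 0.2691]
tool_rot: [1.0, -0.001, 0.0, 0.0]
ft_force: [0.3, -0.1, -1.9]
grip_width: 0.0254
grip_force: 20.0
```

>>> arm_command(deltas=[-0.7,0.001,-0.01,0,0,-0.7,0.0025,-0.02,0,0,-0.7,0.0035,-0.03,0,0,-0.7,0.0035,-0.035,0,0,-0.7,0.0035,-0.035,0,0,-0.7,0.0035,-0.035,0,0,-0.7,0.0035,-0.035,0,0,-0.7,0.0035,-0.035,0,0,-0.7,0.003,-0.025,0,0,-0.7,0.0025,-0.02,0,0,-0.7,0.0015,-0.01,0,0,-0.7,0,0,0,0])

```text
time: 15.25
position: [0.5314, 0.0828, 0.2682]
tool_rot: [1.0, 0.0, -0.001, 0.0]
ft_force: [-0.0, -0.0, -0.6]
grip_width: 0.0253
grip_force: 20.0
```

Run:
```python
from h import *
o=status.get_obs(); print(o["time"],o["position"],o["tool_rot"],o["ft_force"],o["moment"])
for n in("wrist","scene","top"):
    im,d,p=grab(n); save(n+"5",im); np.savez("pics/"+n+"5.npz",im=im,d=d,K=p["intrinsics"],k1=p["k1"],T=p["camera_from_world"])
a=cv2.imread("pics/scene5.png")[90:230,250:410]; b=cv2.imread("pics/wrist5.png")[100:300,160:480]
cv2.imwrite("pics/c5.png",cv2.hconcat([cv2.resize(a,(400,350),interpolation=2),cv2.resize(b,(400,350))]))
```

```text
15.25 [0.53144911 0.08277829 0.26815763] [ 9.99999830e-01  2.78607611e-04 -5.11266615e-04  3.20917118e-05] [-0.01801064 -0.02877366 -0.62575216] [ 0.03131393  0.01971964 -0.0703894 ]
```

View pics/c5.png

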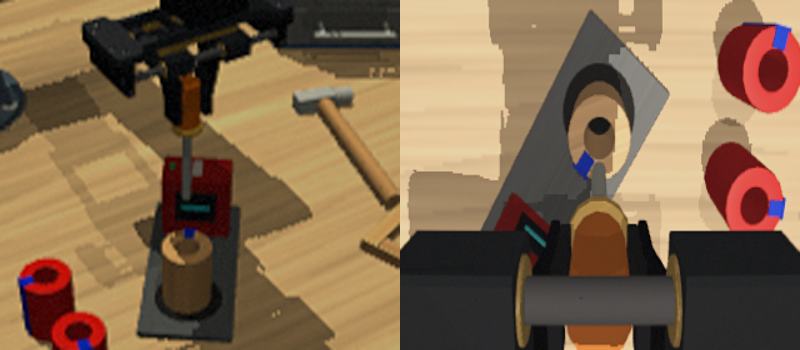

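The left view shows the rod hanging upright (crop 187,165) over the bush, with the mark facing the scanner. The right view shows the rod tip (597,165) just above the bore (600,130). I'll measure the rod's axis from both views.

```bash
cat > rod.py <<'E'
from h import *
import sys
from scipy.optimize import least_squares
from st import fit
k=sys.argv[1]; zt=float(sys.argv[2]); c0=np.array([.5314,.0828]); R=[]
for n in("wrist","scene"):
    z=np.load(f"pics/{n}{k}.npz"); im=z["im"];p=dict(intrinsics=z["K"],k1=z["k1"],camera_from_world=z["T"]); P=pts(z["d"],p)
    S=cv2.cvtColor(im,cv2.COLOR_RGB2HSV)[...,1]
    near=np.hypot(P[...,0]-c0[0],P[...,1]-c0[1])
    m=(near<.016)&(P[...,2]>max(zt+.004,.097))&(P[...,2]<zt+.083)
    k_,l,s,_=cv2.connectedComponentsWithStats(m.astype(np.uint8)); m=l==1+s[1:,4].argmax()
    mids=[]
    for r in np.nonzero(m.any(1))[0]:
        u=np.nonzero(m[r])[0]; mids.append([(u[0]+u[-1])/2,r])
    o,d=rays(mids,p); d/=np.linalg.norm(d,axis=1)[:,None]; R.append((o,d)); 
    print(n,m.sum(),"rows",len(mids),"z",P[m][:,2].min().round(3),P[m][:,2].max().round(3),"surface med",np.median(P[m],0).round(4))
    top=(near<.045)&(P[...,2]>.084)&(P[...,2]<.096)
    cs=sorted(cv2.findContours(top.astype(np.uint8),cv2.RETR_CCOMP,1)[0],key=len)[::-1][:2]
    for c in cs: print(" circle",*[np.round(v,4) for v in fit(onz(cv2.convexHull(c)[:,0],p,.09)[:,:2])])
def res(v,sel):
    a=np.r_[v[:2],zt+.045]; t=np.r_[v[2:],1]; t/=np.linalg.norm(t); e=[]
    for o,d in sel:
        n=np.cross(d,t); e.append(((a-o)*n).sum(1)/np.linalg.norm(n,axis=1))
    return np.concatenate(e)
s=least_squares(res,np.r_[c0,0,0],args=(R,),loss="soft_l1",f_scale=.0005)
v=s.x; print("axis mid",v[:2].round(4),"slopes",v[2:].round(4),"tip",(v[:2]-v[2:]*.045).round(4),"rms",np.sqrt((s.fun**2).mean()).round(5))
E
sed -i 's/^for f in sys.argv\[1:\].*/if __name__=="__main__":\n    for f in sys.argv[1:]: print(f); measure(f)/' st.py
python3 rod.py 5 0.16
```

```text
wrist 202 rows 19 z 0.164 0.217 surface med [0.5337 0.0831 0.1933]
 circle [0.5312 0.083 ] 0.029
 circle [0.5322 0.0828] 0.0143
scene 90 rows 23 z 0.165 0.237 surface med [0.5349 0.0814 0.2021]
 circle [0.537 0.081] 0.029
 circle [0.5372 0.0812] 0.0161
axis mid [0.5325 0.0831] slopes [-0.0036 -0.0024] tip [0.5326 0.0832] rms 0.00021
```

>>> arm_command(deltas=[-0.7,0,0,0.015,0,-0.7,0,0,0.02,0,-0.7,0,0,0.015,0,-0.7,0,0,0.004,0,-0.7,0,0,0,0,-0.7,0,0,0,0])

```text
time: 16.15
position: [0.5325, 0.0818, 0.2151]
tool_rot: [1.0, -0.001, 0.001, 0.0]
ft_force: [0.0, 0.0, -1.1]
grip_width: 0.0252
grip_force: 20.0
```

```bash
python3 - <<'E'
from h import *
o=status.get_obs(); print(o["time"],o["position"],o["tool_rot"])
for n in("wrist","scene"):
    im,d,p=grab(n); save(n+"6",im); np.savez("pics/"+n+"6.npz",im=im,d=d,K=p["intrinsics"],k1=p["k1"],T=p["camera_from_world"])
a=cv2.imread("pics/scene6.png")[120:220,270:370]; b=cv2.imread("pics/wrist6.png")[130:230,270:370]
cv2.imwrite("pics/c6.png",cv2.hconcat([cv2.resize(a,(400,400),interpolation=0),cv2.resize(b,(400,400),interpolation=0)]))
P=pts(*grab("wrist")[1:])
E
python3 rod.py 6 0.105
python3 - <<'E'
import sys; sys.path.insert(0,".")
import os; os.chdir(".")
from h import *
zt=.106
z=np.load("pics/wrist6.npz"); im=z["im"];p=dict(intrinsics=z["K"],k1=z["k1"],camera_from_world=z["T"]); P=pts(z["d"],p)
m=(np.hypot(P[...,0]-.5314,P[...,1]-.0828)<.02)&(P[...,2]>.1)&(P[...,2]<.18)
v,u=np.nonzero(m); r=v.min(); print("rod top row",r,"cols",[ (rr,u[v==rr].min(),u[v==rr].max()) for rr in range(r,r+8)])
print("tip far edge at z",onz([[u[v==r].mean(),r-.5]],p,zt))
E
```

```text
16.15 [0.53252082 0.08175597 0.21513129] [ 9.99999549e-01 -6.19903486e-04  7.19313936e-04  3.11157885e-05]
wrist 207 rows 19 z 0.11 0.164 surface med [0.535  0.0824 0.1392]
 circle [0.5315 0.083 ] 0.0289
 circle [0.5527 0.0682] 0.001
scene 87 rows 23 z 0.11 0.187 surface med [0.5364 0.0807 0.1489]
 circle [0.5373 0.0814] 0.029
 circle [0.538  0.0801] 0.016
axis mid [0.5347 0.082 ] slopes [-0.0038 -0.0024] tip [0.5349 0.0821] rms 0.00021
rod top row 192 cols [(192, np.int64(319), np.int64(319)), (193, np.int64(316), np.int64(321)), (194, np.int64(315), np.int64(322)), (195, np.int64(314), np.int64(323)), (196, np.int64(314), np.int64(323)), (197, np.int64(314), np.int64(323)), (198, np.int64(314), np.int64(323)), (199, np.int64(313), np.int64(324))]
tip far edge at z [[0.53556249 0.08159903 0.106     ]]
```

View pics/c6.png

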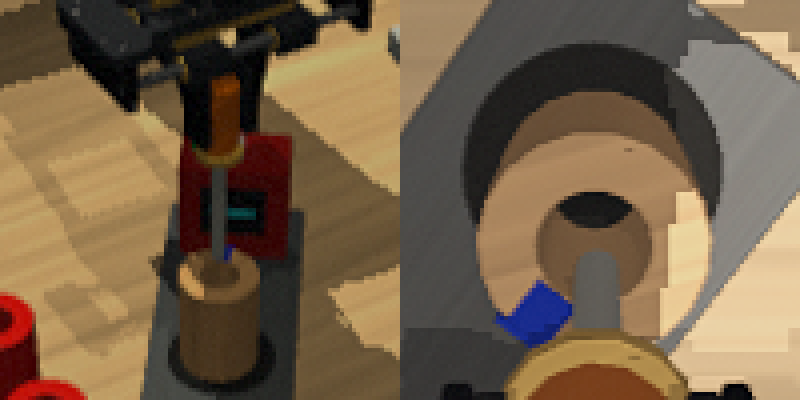

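The left view shows the rod's tip just above the mouth. The right view shows the bore spanning crop columns 537–652 (centre about 594, row 246) and the rod tip at (597,250). I'll compare the tip and bore in the same image.

Run:
```python
from h import *
z=np.load("pics/wrist6.npz"); p=dict(intrinsics=z["K"],k1=z["k1"],camera_from_world=z["T"])
f=lambda c,r:[(c-400)/4-.5+270,r/4-.5+130]
print("bore L,R,top,ctr\n",onz([f(537,245),f(652,245),f(594.5,192)],p,.09).round(4))
print("outer L,R,top\n",onz([f(477,240),f(712,240),f(594.5,131)],p,.09).round(4))
print("tip far",onz([[318.5,192.5]],p,.106).round(4))
```

```text
bore L,R,top,ctr
 [[0.5322 0.0964 0.09  ]
 [0.5322 0.0684 0.09  ]
 [0.5453 0.0824 0.09  ]]
outer L,R,top
 [[0.5335 0.111  0.09  ]
 [0.5334 0.0539 0.09  ]
 [0.5601 0.0824 0.09  ]]
tip far [[0.5346 0.0821 0.106 ]]
```

Bore centre is (0.5312, 0.0824) and the tip axis is about (0.530, 0.082). I'll shift +1 mm in x and lower 56 mm.

>>> arm_command(deltas=[-0.7,0.001,0,0,0,-0.7,0,0,0.006,0,-0.7,0,0,0.008,0,-0.7,0,0,0.008,0,-0.7,0,0,0.008,0,-0.7,0,0,0.008,0,-0.7,0,0,0.008,0,-0.7,0,0,0.006,0,-0.7,0,0,0.004,0,-0.7,0,0,0,0,-0.7,0,0,0,0])

```text
time: 17.68
position: [0.5332, 0.0818, 0.1588]
tool_rot: [1.0, -0.001, 0.0, 0.0]
ft_force: [0.5, 0.2, -1.1]
grip_width: 0.0256
grip_force: 20.0
```

```bash
python3 - <<'E'
from h import *
o=status.get_obs(); print(o["time"],o["position"],o["tool_rot"],o["ft_force"],o["joint_velocities"])
for n in("wrist","scene"):
    im,d,p=grab(n); save(n+"7",im); np.savez("pics/"+n+"7.npz",im=im,d=d,K=p["intrinsics"],k1=p["k1"],T=p["camera_from_world"])
a=cv2.imread("pics/scene7.png")[120:220,270:370]; b=cv2.imread("pics/wrist7.png")[130:230,270:370]
cv2.imwrite("pics/c7.png",cv2.hconcat([cv2.resize(a,(400,400),interpolation=0),cv2.resize(b,(400,400),interpolation=0)]))
E
python3 rod.py 7 0.05
```

```text
17.675 [0.53315869 0.0818142  0.15875069] [ 9.99999791e-01 -5.90673147e-04  2.61672098e-04  1.37940188e-05] [ 0.50015998  0.1652063  -1.07364947] [-7.60592848e-05 -3.52875389e-03 -1.92701545e-03  2.51485392e-04
 -9.10413014e-04  1.44168018e-03]
wrist 43 rows 5 z 0.097 0.107 surface med [0.5357 0.0817 0.1017]
 circle [0.5325 0.0827] 0.0285
 circle [0.5336 0.0821] 0.0046
scene 34 rows 9 z 0.098 0.128 surface med [0.5372 0.0809 0.112 ]
 circle [0.5373 0.0809] 0.0293
axis mid [0.5355 0.0819] slopes [-0.0372  0.0161] tip [0.5372 0.0812] rms 9e-05
```

View pics/c7.png

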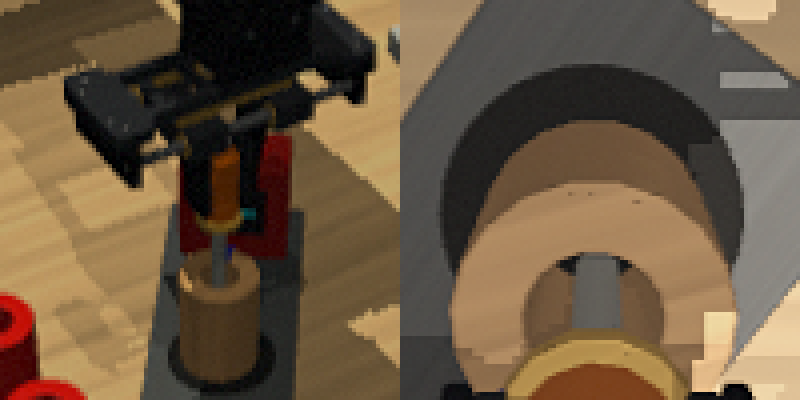

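The rod is centred in the bore in both views: wrist crop rod 596 vs bore 594, scene crop rod 219 vs mouth 220. The tip is at z ≈ 0.050 with no contact force, so I'll hand in.

```bash
python3 -c "
from rig import order
print(order.hand_in())"
```

```text
the job is handed in; nothing more can be done
None
```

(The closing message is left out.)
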